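# Lock out the laser bench: isolator, shutter collar, modules away

## Robot

A 6-joint arm with a two-finger parallel gripper is mounted at the origin on a cart in front of the work surface, level with it; the furniture and walls round the work are solid. World frame = base frame: x ahead of the robot, y to its left, z up, the work surface at z = 0. Lengths are in m, angles in rad, forces in N, time in s.
With the tool pointing down it reaches from about 0.375 to 0.925 m from the base axis. Payload 5.7 kg.
Tool frame: the origin (TCP) lies at the very end of the fingers, on their centre line; the grasp point (between the pads) lies 19 mm behind it; z points along the fingers, y is the direction in which the jaws open and shut (so a half turn about z gives the same grasp; the last joint's range is limited). The gripper opens to 85 mm and grips with 20 to 120 N. Pads are 22 mm wide; open, the fingers measure 114 mm over their backs; the gripper's body (76 mm by 85 mm) begins 54 mm behind the grasp point. The pads swing forward as they close: fully open they stand 13 mm farther back than shut.
Start: joints at [1.111, 0.359, 1.51, -0, 1.272, -0.115], TCP at [0.203, 0.565, 0.231] pointing down, gripper open.
Joint ranges: [-2.97, 2.97], [-1.01, 2.36], [0.21, 2.38], [-0.96, 4.11], [0.2, 2.71], [-2.98, 2.98]. Speed limits (rad/s): [2.39, 2.39, 3.14, 3.14, 3.14, 3.14].

## Interface

Orientations are given as a unit quaternion [w, x, y, z].
In Python, from bench import r gives the robot as it stands.
- The arm moves only by the tool play_rows, never from a script. Its argument "deltas" is a list of rows, each a list of 3 entries, a list of its own where there are three numbers: the shift along the world's x, y, z normalised to -1 to 1, where 1 is 100 cm, then the turn about the world's z normalised to -1 to 1, where 1 is 5 degrees, then the closure, from -1 (fully open) to 1 (shut). A call has 1 to 20 rows; each row shifts and turns the pose as measured when the row begins; what a row does not reach is not made up. A row lasts 1/8 s, in which the tool goes at most 62.5 mm and 10.7 degrees, less where a joint would pass 70% of its speed; a pose out of reach is approached as far as the arm can. A call with a number of a shift or a turn outside -1 to 1 is refused whole. A call with a gripper value outside its range is refused whole. The fingers move at their own pace and stop on an object; "grip_force" is the grip in N (left out, the last holds). Time passes only in rows, so rows that do not move let the fingers close. It gives the time, the measured TCP pose, the force and the opening at its end, in the units of the state.
- r.get_obs(): the state, without advancing time (a new reading comes with each control period).
- r.snapshot(name): name is "scene" or "top" or "wrist"; returns a dict with "img" (480x640x3 uint8, red, green, blue), "range_z" (480x640 float32, m along the optical axis (not along the pixel's ray), 0 where there is no reading), "fov_y" (degrees; the focal length in pixels is half the picture's height over the tangent of half this angle, whatever the lens; pixels are square), "cx", "cy" (the principal point, pixels), "xyz" and "orientation" of the camera in the world. Camera axes: x right, y down, z forward; pixel columns grow to the right and rows downward; lengths in m; the calibration is good to about 2 mm. A picture is of the moment at which its call begins.
- r.sign_off(): hands the job in, once; it reports no verdict.
Trained networks look in a picture, given as the dict that the camera call returned (one of the last four; its "shot" number tells which), for a name from the list of things; names that differ only in an ending like _2 or _b are one class to them, and where a whole thing is asked for, a point or a joint stands for the part that bears it (a point fixed in the world has none). Each returns a list of dicts, best first, with "confidence" (0 to 1); they miss things now and then, are a little off and sometimes report something else, mostly with a low value. They report only what shows in the picture. A call takes as long as a camera call. They do not tell look-alikes from the thing itself.
- r.boxes_of(picture, thing): "at" ([column, row] in pixels, amid what is visible of it).
- r.cut_out(picture, thing): "mask" (480x640 bool, what is visible of it) and "at" ([column, row] in pixels, amid what is visible of it).
The state is a dict: "t": time; "q": joint angles; "joint_vel": joint speeds; "tau": joint torques, N m; "eef_pos": TCP position; "eef_rot": TCP orientation; "contact_force": force on the tool from outside, world axes, zero at the start; "torque": the same for the moment, N m; "finger_gap": opening from 0.0 (shut) to 1.0 (fully open).
Only numpy, scipy, OpenCV 4.12 (cv2) and the standard library are available. Lean on these libraries where they do the work, as an engineer would, in place of code of your own. Each camera call takes 0.05 s, during which the arm holds its last target. There are 200 camera calls.

## Task

Make the laser bench safe for servicing: first swing the red isolator handle to OFF so that the hole in its end lines up with the hole in the hasp and a 6 mm padlock shackle could drop straight through both. Only once it is off, turn the black collar on the beam port until its lug points at the red dot (locked), and put every laser module lying loose along the front of the bench down on the floor of the grey tray, none on top of another. Leave the brown bottle and the tape roll near the work where they are.

Things in the scene. Friction and masses are not known exactly. Their poses are not given: they have to be found in the camera images.
- handle (a joint): isolator handle, rad. The isolator is a grey box 110 x 170 x 44 mm lying on its back with a yellow cover (top 50 mm above the bench); its red handle swings about a vertical pivot at the middle of the cover. 0 = ON (handle along the box's -x), grows clockwise seen from above; at 1.571 the handle points along the box's +y and its hole is over the hasp hole (OFF, lined up). It can be swung past that, to 1.85. Stiff with friction (about 0.12 N m): it stays where it is left.
- isolator_pivot (a point): point on the handle's pivot axis at the height to grip the handle (80 mm above the bench); the axes are the isolator box's own: x towards its cable glands, +y towards the hasp, z up
- handle_grip (a point): where to pinch the handle from above: its red bar, 45 mm out from the pivot, 18 mm wide and 24 mm tall (its mid-height is this point, its underside 18 mm above the cover); the bar runs from the pivot hub (radius 20 mm) to 60 mm out
- handle_hole (a point): centre of the 11 mm hole in the steel tongue at the handle's end, 73 mm out from the pivot; the tongue is 24 mm wide and ends 89 mm out
- hasp_hole (a point): centre of the 11 mm hole in the fixed steel hasp on the cover, 73 mm from the pivot on the box's +y side, 11 mm below the handle's tongue when lined up; the hasp begins 61 mm from the pivot
- collar (a joint): captive lock collar of the beam port, rad. 0 = its lug over the small white dot (unlocked), grows clockwise seen from above; at 1.222 the lug points to the red dot (locked). It can be turned past that, to 1.55. Light friction (0.08 N m): it stays where it is left.
- collar_center (a point): centre of the collar, on its vertical axis: a black knurled ring 56 mm in diameter, 22 mm tall (34 to 56 mm above the bench; this point is at 45 mm) on an upright aluminium port 60 mm tall with a dark square base plate 100 x 100 x 10 mm. The point turns with the collar; its -x axis points to the lug
- collar_lug (a point): outer end of the collar's pointer lug, 43 mm from the collar's axis; the lug is 10 mm wide and 14 mm tall
- lock_mark (a point): the red dot on the base plate, 46 mm from the collar's axis, that marks where the lug must point
- tray_in (a point): centre of the inner floor of the grey open tray (fixed), 4 mm above the bench; tray 150 mm (its x) by 240 mm (its y) outside, walls 4 mm thick, rim 30 mm above the bench
- bottle_center (a point): brown dropper bottle, 32 mm in diameter, 70 mm tall, standing loose; its centre. Leave it alone
- tape_center (a point): roll of black tape, 58 mm across, 19 mm tall, lying loose; its centre. Leave it alone
- module_1_center (a point): loose laser module: brass barrel 19 mm in diameter and 70 mm long lying along the module's y, its axis 18 mm above the underside, on a black foot 30 x 50 x 8 mm; 30 x 74 x 28 mm over all, 110 g. The point is its centre, 14 mm above its underside. Three or four modules are out; a missing one is absent
- module_2_center (a point): another laser module, the same; may be absent
- module_3_center (a point): another laser module, the same; may be absent
- module_4_center (a point): another laser module, the same; may be absent
There are look-alikes about, which are no part of the job. Leave any blue look-alike of the part that bears handle alone. Leave any orange look-alike of the part that bears module_1_center alone.

How it is judged:
By the outcome, as a careful person would: the job done as asked, in the order asked, and still so for the second after the job is handed in, with the robot touching nothing.
Of module_1, module_2, module_3, module_4 only 3 to 4 are there at a start; the rules pass over those that are not, and their reading is None.
At some moment in a run one of module_1, module_2, module_3 may be knocked a few centimetres aside while the robot is not near it.
Once in a run the grip may slacken for a moment while it holds something.
It also fails if it takes over 210 s, if anything falls off the work surface, if the arm or the gripper's body presses on something with over 40 N, if the wrist force passes 120 N, or if a joint passes its speed limit or range.

## Working session

There is one attempt and no reset: what is moved stays moved. The work goes in short steps, Python scripts to look and compute and a tool call to move; the robot and the scene stay as the last step left them, time stands still between calls to the robot, and variables do not carry over. Pictures are saved under pics/ and viewed, about 12 in all and at most 16, crops included, and the job is handed in when it is done.

Besides the shell and the picture viewer there is one more tool, called after "Request:" as name(argument=value, ...), one argument or row to a line, values as JSON. play_rows: Moves the arm, as the interface text tells. Scaled input: -1 to 1 covers 100 cm each way for a shift and 5 degrees each way for a turn. Its arguments: {"type":"object","properties":{"deltas":{"type":"array"},"grip_force":{"type":"number"}},"required":["deltas"]}

```bash
ls; mkdir -p pics; cat > h.py <<'E'
import numpy as np, cv2
from scipy.spatial.transform import Rotation as R
from bench import r
def rot(q): return R.from_quat([q[1],q[2],q[3],q[0]])
def f(p): return 240/np.tan(np.radians(p["fov_y"])/2)
def cloud(p):
    z=p["range_z"].astype(float); v,u=np.mgrid[:480,:640]
    c=np.stack([(u-p["cx"])*z/f(p),(v-p["cy"])*z/f(p),z],-1)
    w=(rot(p["orientation"]).as_matrix()@c.reshape(-1,3).T).T.reshape(c.shape)+np.array(p["xyz"])
    w[z==0]=np.nan
    return w
def ray(p,uv,z):
    d=rot(p["orientation"]).apply([(uv[0]-p["cx"])/f(p),(uv[1]-p["cy"])/f(p),1]); o=np.array(p["xyz"])
    return o+d*(z-o[2])/d[2]
def proj(p,w):
    c=rot(p["orientation"]).inv().apply(np.array(w)-p["xyz"]); return c[:2]/c[2]*f(p)+[p["cx"],p["cy"]]
def save(p,n,crop=None,s=1):
    im=p["img"][:,:,::-1]
    if crop: im=im[crop[1]:crop[3],crop[0]:crop[2]]
    cv2.imwrite("pics/"+n,cv2.resize(im,None,fx=s,fy=s,interpolation=cv2.INTER_CUBIC))
E
python3 - <<'E'
from h import *
np.set_printoptions(precision=3,suppress=True)
a=r.snapshot("scene");b=r.snapshot("top")
im=np.vstack([a["img"],b["img"]])
save(a,"s0.png");save(b,"t0.png")
for n,p in(("scene",a),("top",b)):
    print(n,p["xyz"],p["orientation"],p["fov_y"])
    W=cloud(p)
    for t in ["handle","handle_grip","handle_hole","hasp_hole","isolator_pivot","collar","collar_center","collar_lug","lock_mark","tray_in","bottle_center","tape_center","module_1_center"]:
        try:
            for d in r.boxes_of(p,t):
                u,v=map(int,np.round(d["at"])); print(t,round(d["confidence"],2),(u,v),W[v,u])
        except Exception as e: print(t,e)
print(r.get_obs())
E
```

```text
pics
scene [ 0.162 -0.737  0.853] [-0.37   0.891 -0.239  0.112] 51.696996574030976
handle 0.83 (410, 390) [ 0.502 -0.461  0.09 ]
handle 0.66 (301, 209) [0.563 0.038 0.083]
handle_grip 0.82 (304, 208) [0.57  0.035 0.085]
handle_grip 0.56 (412, 386) [ 0.509 -0.458  0.091]
handle_hole 0.76 (304, 211) [0.571 0.038 0.073]
hasp_hole 0.69 (315, 224) [0.584 0.008 0.05 ]
hasp_hole 0.61 (420, 396) [ 0.527 -0.466  0.052]
isolator_pivot 0.84 (418, 398) [ 0.521 -0.467  0.052]
isolator_pivot 0.63 (311, 223) [0.577 0.015 0.05 ]
collar 0.46 (278, 168) [0.602 0.241 0.054]
collar_lug 0.66 (277, 172) [0.598 0.24  0.043]
lock_mark 0.73 (280, 175) [0.603 0.232 0.037]
tray_in 0.75 (218, 208) [0.42  0.224 0.004]
bottle_center 0.57 (332, 268) [ 0.551 -0.126  0.042]
tape_center 0.73 (355, 200) [0.736 0.066 0.018]
module_1_center 0.9 (253, 250) [0.431 0.029 0.019]
module_1_center 0.56 (420, 280) [ 0.72 -0.23  0.01]
module_1_center 0.25 (278, 299) [ 0.416 -0.13   0.022]
top [ 0.468 -0.057  1.297] [-0.031  0.713 -0.699  0.039] 45.78931691677512
handle 0.77 (266, 248) [0.579 0.042 0.095]
handle 0.61 (382, 335) [
[... 733 characters left out ...]
 0.004]
bottle_center 0.55 (342, 256) [ 0.567 -0.121  0.072]
tape_center 0.65 (252, 169) [ 0.771  0.087 -0.001]
module_1_center 0.92 (387, 192) [ 0.719 -0.224  0.023]
module_1_center 0.69 (272, 315) [0.436 0.03  0.027]
module_1_center 0.65 (265, 247) [0.581 0.044 0.094]
{'t': 1.4, 'q': array([ 1.111,  0.359,  1.51 ,  0.   ,  1.273, -0.115]), 'joint_vel': array([ 0.   , -0.002,  0.   ,  0.001, -0.001, -0.001]), 'tau': array([ -0.001, -52.758, -27.904,  -0.   ,   0.002,  -0.   ]), 'eef_pos': array([0.203, 0.565, 0.231]), 'eef_rot': array([-0.   ,  0.172,  0.985, -0.   ]), 'contact_force': array([ 0.629,  0.619, -0.317]), 'torque': array([0.014, 0.01 , 0.042]), 'finger_gap': 1.0003729384654019}
```

View pics/s0.png

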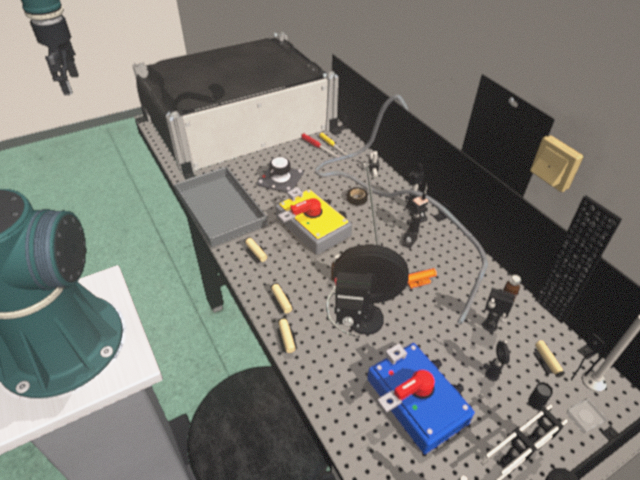

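View pics/t0.png

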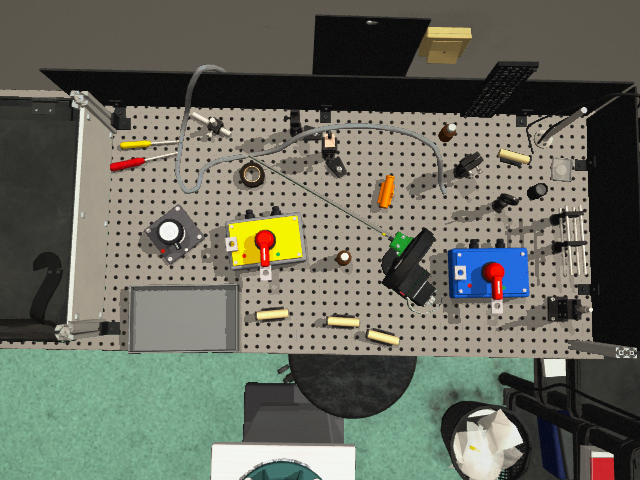

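The yellow isolator with its red handle at top (265,245) is the one meant; the blue box at (490,275) is the look-alike. Collar port is at (172,233). Brass modules lie along the front at (272,315), (343,322) and (383,338), with the orange look-alike at (387,192). A brass-coloured piece at (515,157) is at the back, not along the front, so I'll check it in a crop. I'll move to a closer view first.

Request:
play_rows(
  deltas=[
    [[0.03,-0.047,0.012],0.4,-1],
    [[0.03,-0.047,0.012],0.4,-1],
    [[0.03,-0.047,0.012],0.4,-1],
    [[0.03,-0.047,0.012],0.4,-1],
    [[0.03,-0.047,0.012],0.4,-1],
    [[0.03,-0.047,0.012],0.4,-1],
    [[0.03,-0.047,0.012],0.4,-1],
    [[0.03,-0.047,0.012],0.4,-1],
    [[0.03,-0.047,0.012],0.4,-1],
    [[0.03,-0.047,0.012],0.4,-1],
    [[0,0,0],0,-1],
  ],
  grip_force=40,
)

```text
t: 2.78
eef_pos: [0.511, 0.0796, 0.3564]
eef_rot: [0.004, -0.009, 1.0, 0.001]
contact_force: [0.2, 0.8, -0.3]
finger_gap: 0.999
```

```bash
python3 - <<'E'
from h import *
np.set_printoptions(precision=3,suppress=True)
p=r.snapshot("wrist");b=r.snapshot("top")
print(p["xyz"],p["orientation"],p["fov_y"]); W=cloud(p)
for t in ["handle_hole","handle_grip","hasp_hole","isolator_pivot","collar_center","collar_lug","lock_mark","module_1_center"]:
    for d in r.boxes_of(p,t):
        u,v=map(int,np.round(d["at"])); print(t,round(d["confidence"],2),(u,v),W[v,u])
save(p,"w1.png")
im=cv2.resize(b["img"][140:180,480:560,::-1],None,fx=4,fy=4,interpolation=cv2.INTER_CUBIC)
im2=cv2.resize(b["img"][300:350,250:410,::-1],None,fx=4,fy=4,interpolation=cv2.INTER_CUBIC)
im=cv2.copyMakeBorder(im,0,0,0,320,cv2.BORDER_CONSTANT)
cv2.imwrite("pics/m1.png",np.vstack([im,im2]))
print(cloud(b)[157,515],ray(b,(515,157),.0))
E
```

```text
[0.432 0.078 0.498] [0.109 0.692 0.705 0.113] 61.11993882640318
handle_grip 0.66 (292, 245) [0.569 0.049 0.092]
hasp_hole 0.77 (296, 251) [0.576 0.053 0.092]
isolator_pivot 0.95 (295, 252) [0.577 0.052 0.091]
isolator_pivot 0.55 (294, 244) [0.568 0.051 0.092]
isolator_pivot 0.21 (462, 260) [0.596 0.243 0.057]
collar_center 0.88 (461, 263) [0.6   0.243 0.055]
collar_lug 0.74 (461, 260) [0.596 0.243 0.056]
collar_lug 0.25 (326, 358) [0.768 0.09  0.001]
lock_mark 0.7 (462, 259) [0.595 0.244 0.056]
module_1_center 0.93 (281, 111) [0.435 0.033 0.027]
module_1_center 0.77 (92, 333) [ 0.719 -0.22   0.025]
module_1_center 0.42 (57, 61) [ 0.389 -0.205  0.026]
[ 0.805 -0.515  0.031] [ 0.813 -0.526  0.   ]
```

View pics/w1.png

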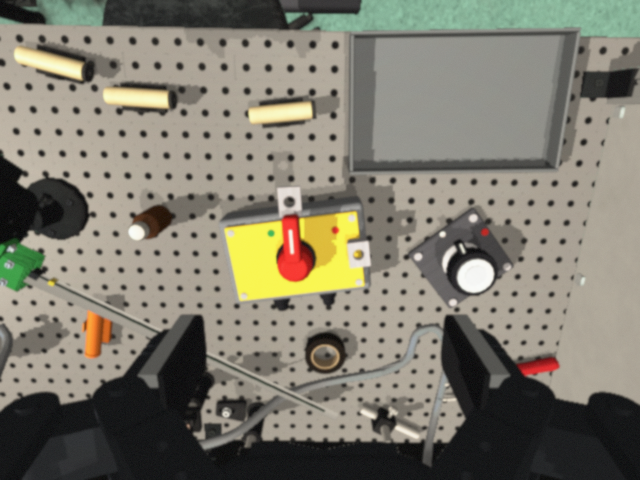

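View pics/m1.png

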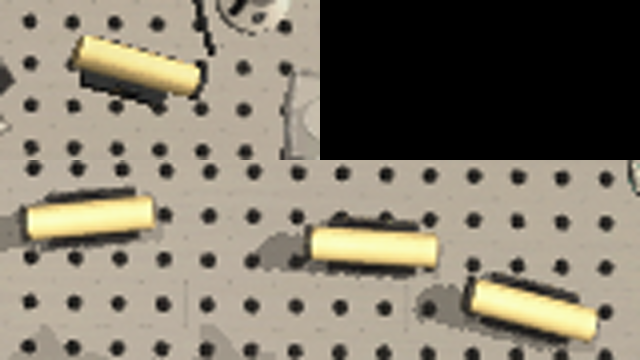

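The wrist view shows the handle hole at (290,202), pivot at (294,260), hasp hole at (358,254), and collar axis at (472,270) with its lug at (461,246) and red dot at (485,232). The crop shows three brass modules along the front. The fourth brass piece is at the back (0.81,-0.52), out of reach and not part of the front row, so I'll leave it.

```bash
cat >> h.py <<'E'
def hsv(p): return cv2.cvtColor(p["img"],cv2.COLOR_RGB2HSV).astype(int)
def rect(xy):
    c,s,a=cv2.minAreaRect(np.float32(xy)*1000); b=cv2.boxPoints((c,s,a)); return np.array(c)/1000,np.array(s)/1000,a
def mods(p,W):
    H=hsv(p); m=((H[...,0]>12)&(H[...,0]<32)&(H[...,1]>60)&(H[...,2]>110)&(W[...,2]>.012)&(W[...,2]<.06)&(W[...,0]<.55)).astype(np.uint8)
    n,l,st,c=cv2.connectedComponentsWithStats(m)
    for i in range(1,n):
        if st[i,4]>150:
            P=W[l==i]; cc,s,a=rect(P[:,:2]); v=np.linalg.svd(P[:,:2]-P[:,:2].mean(0),full_matrices=False)[2][0]
            print("mod",c[i].round(),"ctr",cc,"size",s,"ztop",np.percentile(P[:,2],95).round(3),"axis deg",round(np.degrees(np.arctan2(v[1],v[0]))%180,1))
E
python3 - <<'E'
from h import *
np.set_printoptions(precision=4,suppress=True)
p=r.snapshot("wrist");W=cloud(p);H=hsv(p);Z=W[...,2]
ye=(abs(H[...,0]-29)<5)&(H[...,1]>170)&(H[...,2]>150)&(Z>.04)&(Z<.06)
print("cover",rect(W[ye][:,:2]),np.median(Z[ye]))
red=((H[...,0]<6)|(H[...,0]>174))&(H[...,1]>150)&(H[...,2]>90)
m=(red&(Z>.06)&(abs(W[...,0]-.57)<.1)&(abs(W[...,1]-.05)<.1)); P=W[m]
t=P[P[:,2]>np.percentile(P[:,2],50)-.006]; print("handle z",np.percentile(P[:,2],[5,50,95]),rect(t[:,:2]))
bar=t[t[:,0]<np.min(t[:,0])+.03]; print("bar end mean",bar.mean(0), "ztop",np.median(bar[:,2]))
m2=red&(Z<.03)&(abs(W[...,1]-.24)<.08)&(abs(W[...,0]-.6)<.1); print("reddot",W[m2].mean(0) if m2.any() else None,m2.sum(), "px",np.argwhere(m2).mean(0)[::-1])
for n,uv,z in[("hole",(290,202),.08),("hasp",(358,254),.055),("redray",(485,232),.01)]: print(n,ray(p,uv,z),W[uv[1],uv[0]])
col=(abs(W[...,0]-.6)<.06)&(abs(W[...,1]-.243)<.06)
wt=col&(Z>.055)&(H[...,2]>150)&(H[...,1]<60); q=np.argwhere(wt)[:,::-1].astype(np.float32)
(cu,rad)=cv2.minEnclosingCircle(q); print("port top",cu,rad,ray(p,cu,.06),np.median(Z[wt]))
blk=col&(Z>.03)&(Z<.063)&(H[...,2]<70); B=W[blk]; print("ring",rect(B[:,:2]),np.percentile(Z[blk],[5,50,95]))
pl=col&(Z>0.004)&(Z<.016); 
c=ray(p,cu,.06)[:2]; d=np.linalg.norm(B[:,:2]-c,axis=1); far=B[(d>.032)&(B[:,2]>.036)]; print("lug",far.mean(0),len(far),d.max(),far[:,:2][np.argsort(-d[(d>.032)&(B[:,2]>.036)])[:5]])
mods(p,W)
g=(Z<.01)&(Z>-.003)&(abs(H[...,1])<40)
save(p,"w2.png",(400,170,560,330),4)
print(r.get_obs()["eef_pos"])
E
```

```text
cover (array([0.598 , 0.0504]), array([0.0912, 0.1497]), 8.430887222290039) 0.04964418132787801
handle z [0.0748 0.0848 0.0924] (array([0.5423, 0.0738]), array([0.0586, 0.1522]), 55.0493049621582)
bar end mean [0.4955 0.1377 0.405 ] ztop 0.4076640212637461
reddot [0.5751 0.2838 0.0109] 41 px [480. 236.]
hole [0.5218 0.0506 0.08  ] [0.523  0.0502 0.0748]
hasp [0.5869 0.1273 0.055 ] [0.5827 0.1261 0.0668]
redray [0.57   0.2897 0.01  ] [ 0.573   0.2941 -0.0004]
port top (470.5, 280.0) 18.795045852661133 [0.6143 0.2599 0.06  ] 0.06033684086454885
ring (array([0.6117, 0.2553]), array([0.063 , 0.0569]), 66.21855926513672) [0.0418 0.0549 0.0569]
lug [0.5798 0.2398 0.0479] 59 0.04348044489117091 [[0.5762 0.2389]
 [0.5785 0.2355]
 [0.5777 0.237 ]
 [0.575  0.2424]
 [0.5778 0.2371]]
mod [46. 63.] ctr [ 0.3904 -0.2154] size [0.0716 0.0188] ztop 0.027 axis deg 76.0
mod [133.  99.] ctr [ 0.4238 -0.1257] size [0.0711 0.0189] ztop 0.027 axis deg 87.0
mod [276. 116.] ctr [0.4371 0.0318] size [0.019  0.0707] ztop 0.027 axis deg 96.3
mod [333. 218.] ctr [0.546  0.0918] size [0.0079 0.0576] ztop 0.051 axis deg 95.1
[0.5081 0.0835 0.3555]
```

View pics/w2.png

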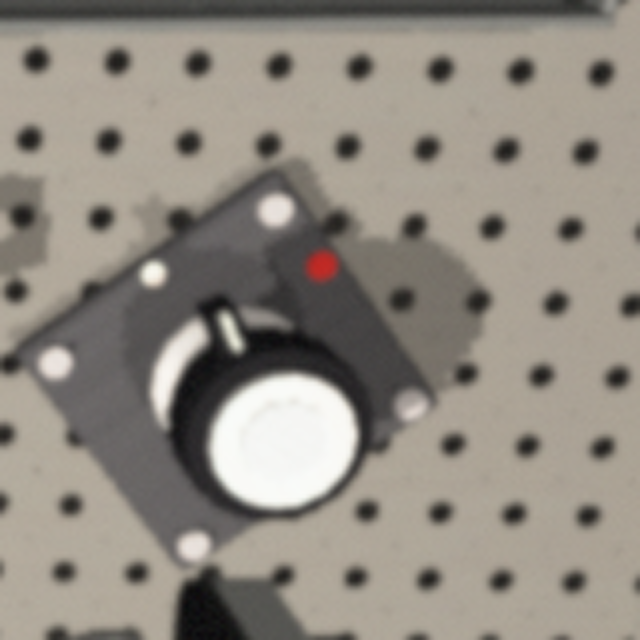

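The crop shows the lug at crop (225,325), the white dot at (153,272) and the red dot at (322,265). The lug has to swing clockwise to red. I'll measure the handle properly, with the depth mask fixed.

```bash
python3 - <<'E'
from h import *
np.set_printoptions(precision=4,suppress=True)
p=r.snapshot("wrist");W=cloud(p);H=hsv(p);Z=W[...,2]
red=((H[...,0]<6)|(H[...,0]>174))&(H[...,1]>150)&(H[...,2]>90)&(Z>.06)&(Z<.12)
P=W[red]; print("red z",np.percentile(P[:,2],[5,25,50,75,95]))
top=P[P[:,2]>.082]; e=np.min(top[:,0]); print("minx",e)
for k in range(6):
    s=top[(top[:,0]>e+.01*k)&(top[:,0]<e+.01*k+.01)]; print(s.mean(0),np.ptp(s[:,1]),len(s))
ye=(abs(H[...,0]-29)<5)&(H[...,1]>170)&(H[...,2]>150)&(Z>.045)&(Z<.055)
Y=W[ye]; print("cover",rect(Y[:,:2]), cv2.boxPoints(cv2.minAreaRect(np.float32(Y[:,:2])*1000)))
# metal tongue / hasp : bright grey, z in .05-.085
g=(H[...,1]<50)&(H[...,2]>110)&(Z>.052)&(Z<.09)&(abs(W[...,0]-.56)<.1)&(abs(W[...,1]-.06)<.11)
n,l,st,c=cv2.connectedComponentsWithStats(g.astype(np.uint8))
for i in range(1,n):
    if st[i,4]>40: Q=W[l==i]; print("grey",c[i],st[i,4],rect(Q[:,:2]),np.median(Q[:,2]))
save(p,"w3.png",(200,150,400,300),4)
print(r.get_obs()["eef_pos"])
E
```

```text
red z [0.0744 0.0827 0.0847 0.091  0.0924]
minx 0.5386981610035123
[0.5434 0.0467 0.0902] 0.01566955940072194 159
[0.5532 0.0472 0.0913] 0.014732841815768213 104
[0.5638 0.0486 0.0912] 0.01688760198377292 98
[0.5737 0.0489 0.0907] 0.018184313517187467 106
[0.5839 0.0496 0.0906] 0.021318252366298064 152
[0.5946 0.0503 0.0841] 0.030708975536951642 173
cover (array([0.5981, 0.0504]), array([0.0913, 0.1506]), 8.5447998046875) [[541.7566 118.1087]
 [564.1307 -30.8039]
 [654.4281 -17.2366]
 [632.054  131.676 ]]
grey [285.0586 203.6121] 580 (array([0.5265, 0.0448]), array([0.0327, 0.0242]), 3.7897565364837646) 0.07553300237610902
grey [354.5243 257.0509] 452 (array([0.5884, 0.1222]), array([0.0313, 0.0234]), 8.85616397857666) 0.0646441005221026
[0.5082 0.0834 0.3555]
```

View pics/w3.png

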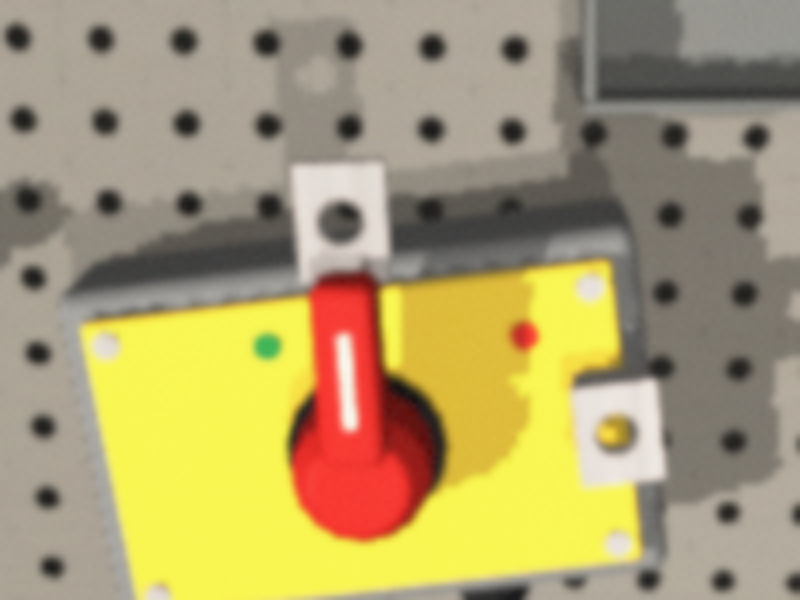

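Pivot (0.598,0.0504), box yaw 8.5°. The predicted hasp hole (0.587,0.1226) matches the measured hasp centre. The handle stands at about 0.08 rad, so it needs about 85° clockwise. Descending to grip at (0.553,0.047).

Request:
play_rows(
  deltas=[
    [[0.009,-0.0072,-0.045],0.12,-1],
    [[0.009,-0.0072,-0.045],0.12,-1],
    [[0.009,-0.0072,-0.045],0.12,-1],
    [[0.009,-0.0072,-0.045],0.12,-1],
    [[0.009,-0.0072,-0.045],0.12,-1],
    [[0,0,0],0,-1],
  ],
)

```text
t: 4.12
eef_pos: [0.5557, 0.0478, 0.1268]
eef_rot: [0.006, -0.04, 0.999, 0.002]
contact_force: [-0.5, -0.0, 0.8]
finger_gap: 0.999
```

```bash
cat >> h.py <<'E'
def st():
    o=r.get_obs(); q=o["eef_rot"]; y=rot(q).apply([0,1,0]); z=rot(q).apply([0,0,1])
    print("t",round(o["t"],2),"tcp",np.round(o["eef_pos"],4),"jaw deg",round(np.degrees(np.arctan2(y[1],y[0]))%180,2),"z",z.round(3),"gap",round(o["finger_gap"],3),"F",o["contact_force"].round(1),"q6",o["q"][5].round(2))
E
python3 -c "from h import *; st()"
```

```text
t 4.12 tcp [0.5557 0.0478 0.1268] jaw deg 94.59 z [ 0.012  0.004 -1.   ] gap 0.999 F [-0.5 -0.   0.8] q6 -1.7
```

Request:
play_rows(
  deltas=[
    [[-0.001,0,-0.032],0,-1],
    [[-0.001,0,-0.03],0,-1],
    [[0,0,0],0,-1],
    [[0,0,0],0,1],
    [[0,0,0],0,1],
    [[0,0,0],0,1],
    [[0,0,0],0,1],
    [[0,0,0],0,1],
  ],
  grip_force=50,
)

```text
t: 5.12
eef_pos: [0.5607, 0.0472, 0.0754]
eef_rot: [0.014, -0.04, 0.999, 0.0]
contact_force: [1.4, -0.3, -7.4]
finger_gap: 0.2
```

```bash
python3 -c "from h import *; st()"
```

```text
t 5.12 tcp [0.5607 0.0472 0.0754] jaw deg 94.6 z [ 0.027  0.001 -1.   ] gap 0.2 F [ 1.4 -0.3 -7.4] q6 -1.69
```

Request:
play_rows(
  deltas=[
    [[0,0,0],0,-1],
    [[0,0,0],0,-1],
    [[0,0,0],0,-1],
  ],
)

```text
t: 5.5
eef_pos: [0.561, 0.0476, 0.0758]
eef_rot: [0.014, -0.04, 0.999, 0.0]
contact_force: [0.6, 0.3, 0.3]
finger_gap: 0.827
```

Request:
play_rows(
  deltas=[
    [[-0.006,0,-0.011],0,-1],
    [[0,0,0],0,-1],
  ],
)

```text
t: 5.75
eef_pos: [0.5543, 0.0478, 0.064]
eef_rot: [0.014, -0.04, 0.999, 0.001]
contact_force: [-0.4, -0.5, -0.2]
finger_gap: 1.001
```

Request:
play_rows(
  deltas=[
    [[0,0,0],0,1],
    [[0,0,0],0,1],
    [[0,0,0],0,1],
    [[0,0,0],0,1],
    [[0,0,0],0,1],
  ],
)

```text
t: 6.38
eef_pos: [0.5545, 0.0463, 0.0643]
eef_rot: [0.014, -0.04, 0.999, -0.001]
contact_force: [-0.6, -1.3, -2.4]
finger_gap: 0.201
```

Request:
play_rows(
  deltas=[
    [[-0.0001,0.0038,0],-1,1],
    [[0.0002,0.0038,0],-1,1],
    [[0.0005,0.0038,0],-1,1],
    [[0.0009,0.0037,0],-1,1],
    [[0.0012,0.0036,0],-1,1],
    [[0.0015,0.0035,0],-1,1],
  ],
)

```text
t: 7.12
eef_pos: [0.5595, 0.0699, 0.0642]
eef_rot: [0.014, 0.227, 0.974, -0.004]
contact_force: [1.3, -1.5, -1.0]
finger_gap: 0.204
```

```bash
python3 -c "from h import *; st()"
```

```text
t 7.12 tcp [0.5595 0.0699 0.0642] jaw deg 63.72 z [ 0.025 -0.013 -1.   ] gap 0.204 F [ 1.3 -1.5 -1. ] q6 -1.09
```

Request:
play_rows(
  deltas=[
    [[0.0018,0.0033,0],-1,1],
    [[0.0021,0.0031,0],-1,1],
    [[0.0024,0.003,0],-1,1],
    [[0.0026,0.0027,0],-1,1],
    [[0.0029,0.0025,0],-1,1],
    [[0.0031,0.0022,0],-1,1],
    [[0.0033,0.002,0],-1,1],
    [[0.0034,0.0017,0],-1,1],
  ],
)

```text
t: 8.12
eef_pos: [0.5833, 0.0916, 0.0642]
eef_rot: [0.013, 0.555, 0.832, -0.008]
contact_force: [1.3, -1.2, -2.1]
finger_gap: 0.204
```

```bash
python3 -c "from h import *; st()"
```

```text
t 8.12 tcp [0.5833 0.0916 0.0642] jaw deg 22.63 z [ 0.013 -0.028 -1.   ] gap 0.204 F [ 1.3 -1.2 -2.1] q6 -0.32
```

Request:
play_rows(
  deltas=[
    [[0.0027,0.0009,0],-0.95,1],
    [[0.0027,0.0006,0],-0.9,1],
    [[0.0027,0.0004,0],-0.85,1],
    [[0,0,0],0,1],
  ],
)

```text
t: 8.62
eef_pos: [0.5938, 0.0943, 0.0642]
eef_rot: [0.013, 0.651, 0.759, -0.008]
contact_force: [0.1, -1.7, -0.2]
finger_gap: 0.2
```

```bash
python3 -c "from h import *; st()"
```

```text
t 8.62 tcp [0.5938 0.0943 0.0642] jaw deg 8.81 z [ 0.009 -0.03  -1.   ] gap 0.2 F [ 0.1 -1.7 -0.2] q6 -0.07
```

Request:
play_rows(
  deltas=[
    [[0,0,0],0,-1],
    [[0,0,0],0,-1],
    [[0,0,0],0,-1],
    [[0,0,0.03],0,-1],
    [[-0.02,-0.01,0.045],0,-1],
    [[-0.02,-0.01,0.045],0,-1],
    [[-0.02,-0.01,0.045],0,-1],
    [[-0.01,0,0.03],0,-1],
    [[0,0,0],0,-1],
    [[0,0,0],0,-1],
  ],
)

```text
t: 9.88
eef_pos: [0.5195, 0.0638, 0.2642]
eef_rot: [0.013, 0.649, 0.761, -0.008]
contact_force: [0.0, 0.1, -0.3]
finger_gap: 1.004
```

```bash
cat > hd.py <<'E'
from h import *
np.set_printoptions(precision=4,suppress=True)
def hd(p):
    W=cloud(p);H=hsv(p);Z=W[...,2]
    red=((H[...,0]<6)|(H[...,0]>174))&(H[...,1]>150)&(H[...,2]>90)&(Z>.086)&(Z<.12)&(abs(W[...,0]-.6)<.1)&(abs(W[...,1]-.06)<.1)
    P=W[red][:,:2]; dirs=[]
    v=np.linalg.svd(P-P.mean(0),full_matrices=False)[2][0]; print("bar axis",np.degrees(np.arctan2(v[1],v[0]))%180)
    b=P[P[:,1]>.075]
    for y in np.arange(.075,.11,.008):
        s=b[(b[:,1]>y)&(b[:,1]<y+.008)]
        if len(s): m=s.mean(0)-[.598,.0504]; print("slice",s.mean(0),np.degrees(np.arctan2(m[1],m[0])),np.ptp(s[:,0]))
    ye=(abs(H[...,0]-29)<5)&(H[...,1]>170)&(H[...,2]>150)&(Z>.045)&(Z<.055)
    print("cover",rect(W[ye][:,:2]))
    g=(H[...,1]<50)&(H[...,2]>90)&(Z>.055)&(Z<.09)&(abs(W[...,0]-.59)<.05)&(abs(W[...,1]-.125)<.03)
    n,l,s,c=cv2.connectedComponentsWithStats(g.astype(np.uint8))
    for i in range(1,n):
        if s[i,4]>40: Q=W[l==i]; print("grey",c[i],s[i,4],rect(Q[:,:2]),np.median(Q[:,2]))
E
python3 - <<'E'
from hd import *
st(); p=r.snapshot("wrist"); hd(p)
u,v=proj(p,[.59,.1,.07]).astype(int); print(u,v)
save(p,"w4.png",(max(u-75,0),max(v-75,0),u+75,v+75),4)
E
```

```text
t 9.88 tcp [0.5195 0.0638 0.2642] jaw deg 9.1 z [ 0.009 -0.029 -1.   ] gap 1.004 F [ 0.   0.1 -0.3] q6 -0.14
bar axis 99.0205891934166
slice [0.5928 0.079 ] 100.28238417034127 0.017050767680359957
slice [0.5916 0.087 ] 99.94887426647144 0.017164240659245933
slice [0.5908 0.0953] 99.05967641745897 0.0164911255935265
slice [0.59  0.103] 98.59740986210917 0.016671843395734243
slice [0.5909 0.108 ] 96.99680849635722 0.013526809521292926
cover (array([0.5979, 0.0527]), array([0.0908, 0.1465]), 8.304950714111328)
grey [417.9297 143.6317] 1295 (array([0.5872, 0.1221]), array([0.0276, 0.0313]), 8.393529891967773) 0.07533250478978476
414 172
```

View pics/w4.png

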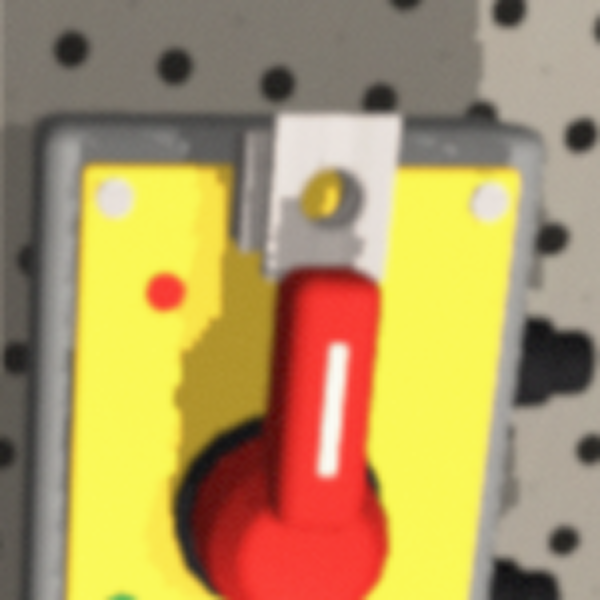

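The handle bar axis is at 99.0° against a box +y of 98.4°, and the tongue centre (0.5872,0.1221) matches the predicted hasp hole (0.587,0.1226). The crop shows the tongue hole at crop (333,198) with the yellow hasp hole behind it. OFF is done; next is the collar.

Request:
play_rows(
  deltas=[
    [[0.0048,0.0098,-0.003],1,-1],
    [[0.0048,0.0098,-0.003],1,-1],
    [[0.0048,0.0098,-0.003],1,-1],
    [[0.0048,0.0098,-0.003],1,-1],
    [[0.0048,0.0098,-0.003],1,-1],
    [[0.0048,0.0098,-0.003],1,-1],
    [[0.0048,0.0098,-0.003],1,-1],
    [[0.0048,0.0098,-0.003],1,-1],
    [[0.0048,0.0098,-0.003],1,-1],
    [[0.0048,0.0098,-0.003],1,-1],
    [[0.0048,0.0098,-0.003],1,-1],
    [[0.0048,0.0098,-0.003],1,-1],
    [[0.0048,0.0098,-0.003],1,-1],
    [[0.0048,0.0098,-0.003],1,-1],
    [[0.0048,0.0098,-0.003],1,-1],
    [[0.0048,0.0098,-0.003],1,-1],
    [[0.0048,0.0098,-0.003],1,-1],
    [[0.0048,0.0098,-0.003],1,-1],
    [[0.0048,0.0098,-0.003],1,-1],
    [[0.0048,0.0098,-0.003],1,-1],
  ],
)

```text
t: 12.42
eef_pos: [0.6071, 0.2653, 0.1626]
eef_rot: [-0.004, -0.197, 0.98, -0.015]
contact_force: [0.1, -0.1, -0.1]
finger_gap: 1.002
```

Request:
play_rows(
  deltas=[
    [[0,0,0],0.9,-1],
    [[0,0,0],0.8,-1],
    [[0,0,0],0,-1],
  ],
)

```text
t: 12.8
eef_pos: [0.6051, 0.2659, 0.1556]
eef_rot: [-0.008, -0.272, 0.962, -0.015]
contact_force: [-0.2, -0.3, -0.4]
finger_gap: 0.999
```

```bash
cat > co.py <<'E'
from h import *
np.set_printoptions(precision=4,suppress=True)
def co(p):
    W=cloud(p);H=hsv(p);Z=W[...,2]
    col=(abs(W[...,0]-.614)<.06)&(abs(W[...,1]-.26)<.06)
    wt=col&(Z>.057)&(Z<.066)&(H[...,2]>150)&(H[...,1]<60); c0=None
    (cu,rad)=cv2.minEnclosingCircle(np.argwhere(wt)[:,::-1].astype(np.float32)); c=ray(p,cu,.0603); c0=c[:2]
    print("axis",c,"rad px",rad,"mean",W[wt].mean(0))
    red=((H[...,0]<6)|(H[...,0]>174))&(H[...,1]>130)&(H[...,2]>70)&col&(Z<.03)
    if red.any(): d=W[red].mean(0); print("dot",d,red.sum(),"dist",np.hypot(*(d[:2]-c0)),"ang",np.degrees(np.arctan2(*(d[:2]-c0)[::-1]))%360)
    d=np.hypot(W[...,0]-c0[0],W[...,1]-c0[1]); m=(d>.033)&(d<.048)&(Z>.04)&(Z<.06)
    L=W[m]; a=np.degrees(np.arctan2(L[:,1]-c0[1],L[:,0]-c0[0]))%360; print("lug",np.median(L,0),len(L),"ang median",np.median(a),np.percentile(a,[5,95]),"rmax",d[m].max())
    return cu
E
python3 - <<'E'
from co import *
st(); p=r.snapshot("wrist"); cu=co(p)
u,v=map(int,cu); x,y=max(0,u-120),max(0,v-120); save(p,"w5.png",(x,y,x+200,y+200),3)
E
```

```text
t 12.8 tcp [0.6051 0.2659 0.1556] jaw deg 121.56 z [-0.007 -0.034 -0.999] gap 0.999 F [-0.2 -0.3 -0.4] q6 -1.78
axis [0.6136 0.2596 0.0603] rad px 33.42815399169922 mean [0.6137 0.2597 0.0602]
dot [0.5749 0.2836 0.0107] 142 dist 0.045481194290732746 ang 148.20502904537193
lug [0.5801 0.2412 0.0513] 282 ang median 208.84936392493887 [202.2396 215.6675] rmax 0.04236824065012337
```

View pics/w5.png

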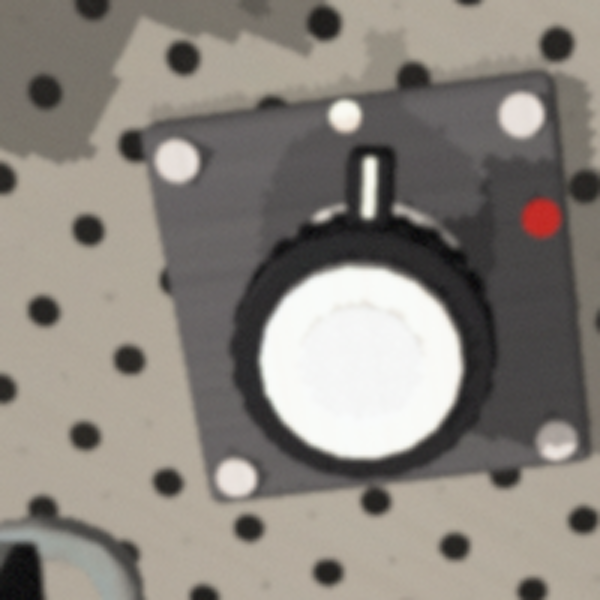

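The crop shows the lug at (372,180), the red dot at (541,217) and the port axis at (362,360). Axis (0.6136,0.2596); the lug is at 208.8° and the dot at 148.2°, so 60.6° clockwise.

Request:
play_rows(
  deltas=[
    [[0.004,-0.0035,-0.02],0,-1],
    [[0.0045,-0.0035,-0.02],0,-1],
    [[0,0,-0.02],0,-1],
    [[0,0,-0.02],0,-1],
    [[0,0,0],0,-1],
  ],
)

```text
t: 13.48
eef_pos: [0.6125, 0.2562, 0.0658]
eef_rot: [-0.011, -0.269, 0.963, -0.016]
contact_force: [0.4, 0.1, -0.3]
finger_gap: 0.994
```

Request:
play_rows(
  deltas=[
    [[0.0005,0.0015,-0.019],0,-1],
    [[0.0005,0.0015,-0.015],0,-1],
    [[0,0,0],0,-1],
  ],
)

```text
t: 13.85
eef_pos: [0.614, 0.2592, 0.0293]
eef_rot: [-0.011, -0.269, 0.963, -0.015]
contact_force: [0.3, -0.3, -0.5]
finger_gap: 1.001
```

```bash
python3 -c "from h import *; st()"
```

```text
t 13.85 tcp [0.614  0.2592 0.0293] jaw deg 121.24 z [-0.012 -0.036 -0.999] gap 1.001 F [ 0.3 -0.3 -0.5] q6 -1.78
```

Request:
play_rows(
  deltas=[
    [[0,0,0],0,1],
    [[0,0,0],0,1],
    [[0,0,0],0,1],
    [[0,0,0],0,1],
  ],
  grip_force=40,
)

```text
t: 14.35
eef_pos: [0.6148, 0.2588, 0.0305]
eef_rot: [-0.01, -0.269, 0.963, -0.016]
contact_force: [0.9, -0.3, -4.3]
finger_gap: 0.642
```

```bash
python3 -c "from h import *; st()"
```

```text
t 14.35 tcp [0.6148 0.2588 0.0305] jaw deg 121.26 z [-0.01  -0.036 -0.999] gap 0.642 F [ 0.9 -0.3 -4.3] q6 -1.78
```

Request:
play_rows(
  deltas=[
    [[0,0,0],-1,1],
    [[0,0,0],-1,1],
    [[0,0,0],-1,1],
    [[0,0,0],-1,1],
    [[0,0,0],-1,1],
    [[0,0,0],-1,1],
    [[0,0,0],-1,1],
    [[0,0,0],-1,1],
    [[0,0,0],-1,1],
    [[0,0,0],-1,1],
  ],
)

```text
t: 15.6
eef_pos: [0.6144, 0.2597, 0.0305]
eef_rot: [-0.016, 0.176, 0.984, -0.01]
contact_force: [-0.2, -0.8, -2.3]
finger_gap: 0.64
```

```bash
python3 -c "from h import *; st()"
```

```text
t 15.6 tcp [0.6144 0.2597 0.0305] jaw deg 69.76 z [-0.034 -0.014 -0.999] gap 0.64 F [-0.2 -0.8 -2.3] q6 -0.92
```

Request:
play_rows(
  deltas=[
    [[0,0,0],-0.9,1],
    [[0,0,0],-0.8,1],
    [[0,0,0],0,1],
  ],
)

```text
t: 15.98
eef_pos: [0.6144, 0.2598, 0.0305]
eef_rot: [-0.016, 0.25, 0.968, -0.009]
contact_force: [0.6, -1.5, -2.9]
finger_gap: 0.64
```

```bash
python3 -c "from h import *; st()"
```

```text
t 15.97 tcp [0.6144 0.2598 0.0305] jaw deg 61.01 z [-0.035 -0.008 -0.999] gap 0.64 F [ 0.6 -1.5 -2.9] q6 -0.77
```

Request:
play_rows(
  deltas=[
    [[0,0,0],0,-1],
    [[0,0,0],0,-1],
    [[0,0,0],0,-1],
    [[0,0,0.02],0,-1],
    [[0,0,0.045],0,-1],
    [[0,0,0.045],0,-1],
    [[0,0,0.01],0,-1],
    [[0,0,0],0,-1],
  ],
)

```text
t: 16.98
eef_pos: [0.6155, 0.2605, 0.1601]
eef_rot: [-0.014, 0.249, 0.968, -0.007]
contact_force: [-0.1, 0.7, -0.1]
finger_gap: 0.999
```

```bash
python3 - <<'E'
from co import *
st(); p=r.snapshot("wrist"); cu=co(p)
from hd import hd
T=r.snapshot("top");WT=cloud(T); mods(T,WT)
H=hsv(T);Z=WT[...,2]
W=WT
fl=(Z>-.002)&(Z<.012)&(H[...,1]<40)
# tray walls
m=(Z>.02)&(Z<.036)&(W[...,0]>.33)&(W[...,0]<.52)&(W[...,1]>.08)&(W[...,1]<.38)
print("tray rim",rect(W[m][:,:2]),m.sum())
E
```

```text
t 16.98 tcp [0.6155 0.2605 0.1601] jaw deg 61.22 z [-0.03  -0.007 -1.   ] gap 0.999 F [-0.1  0.7 -0.1] q6 -0.77
axis [0.6137 0.2606 0.0603] rad px 32.96427917480469 mean [0.6138 0.2606 0.0601]
dot [0.5749 0.2838 0.0105] 146 dist 0.045212870240020735 ang 149.1351503830866
lug [0.5811 0.2805 0.0514] 266 ang median 148.61044642587171 [142.0267 155.4992] rmax 0.042330368523303664
mod [273. 314.] ctr [0.4383 0.0299] size [0.0187 0.0703] ztop 0.031 axis deg 96.0
mod [369. 332.] ctr [ 0.4061 -0.186 ] size [0.1416 0.0312] ztop 0.031 axis deg 72.8
tray rim (array([0.4263, 0.2157]), array([0.1502, 0.2188]), 1.9122706651687622) 512
```

The collar lug (148.6°) now points at the red dot (149.1°, within noise). Next the modules. Two now look adjacent, so one was probably knocked. I'll go there and look.

Request:
play_rows(
  deltas=[
    [[-0.005,-0.01,0.03],-1,-1],
    [[-0.01,-0.02,0.02],-1,-1],
    [[-0.016,-0.025,0.012],-1,-1],
    [[-0.016,-0.025,0.01],-1,-1],
    [[-0.016,-0.025,0.01],-1,-1],
    [[-0.016,-0.025,0.01],-1,-1],
    [[-0.016,-0.025,0.01],-1,-1],
    [[-0.016,-0.025,0.01],-1,-1],
    [[-0.016,-0.025,0.01],-1,-1],
    [[-0.016,-0.025,0.01],-1,-1],
    [[-0.016,-0.025,0.01],-0.7,-1],
    [[-0.02,-0.025,0],0,-1],
    [[0,0,0],0,-1],
  ],
)

```text
t: 18.7
eef_pos: [0.4171, -0.0284, 0.282]
eef_rot: [-0.036, 0.669, 0.742, -0.008]
contact_force: [-0.2, 0.3, -0.1]
finger_gap: 0.999
```

```bash
cat > lk.py <<'E'
from h import *
np.set_printoptions(precision=4,suppress=True)
def tray(W):
    Z=W[...,2]; m=(Z>.024)&(Z<.036)&(W[...,0]>.33)&(W[...,0]<.52)&(W[...,1]>.09)&(W[...,1]<.375)
    print("tray rim",rect(W[m][:,:2]),m.sum())
E
python3 - <<'E'
from lk import *
st(); p=r.snapshot("wrist"); mods(p,cloud(p)); T=r.snapshot("top"); print("top"); W=cloud(T); mods(T,W); tray(W)
save(p,"w6.png")
E
```

```text
t 18.7 tcp [ 0.4171 -0.0284  0.282 ] jaw deg 6.0 z [-0.064  0.036 -0.997] gap 0.999 F [-0.2  0.3 -0.1] q6 -0.36
mod [507.  82.] ctr [0.5461 0.0921] size [0.0079 0.0574] ztop 0.051 axis deg 95.3
mod [367. 147.] ctr [0.4374 0.0318] size [0.019  0.0698] ztop 0.027 axis deg 96.7
mod [311. 336.] ctr [ 0.4049 -0.1847] size [0.1428 0.0313] ztop 0.027 axis deg 72.6
top
mod [379. 335.] ctr [ 0.3966 -0.2074] size [0.0976 0.0289] ztop 0.031 axis deg 67.8
tray rim (array([0.4259, 0.2269]), array([0.1501, 0.2416]), 1.9108030796051025) 641
```

View pics/w6.png

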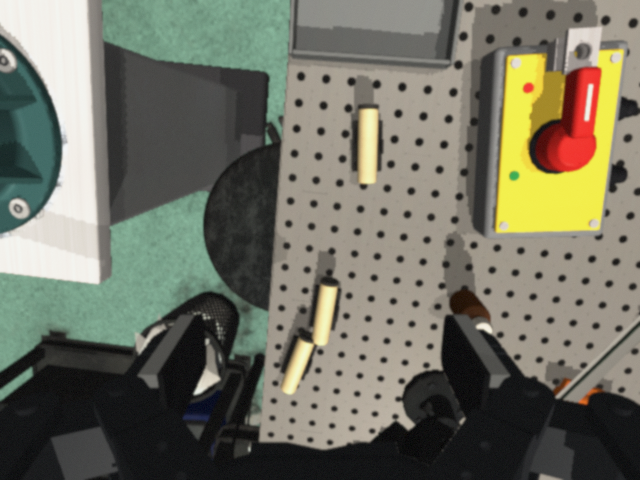

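Module 1 is at (367,147). The other two now lie nearly end to end at (325,312) and (297,362). The tray rim fit comes out at 150 x 242 mm, centre (0.426,0.227), yaw 1.9°, matching the given size. I'll pick module 1 across its barrel.

Request:
play_rows(
  deltas=[
    [[0.004,0.012,-0.03],0,-1],
    [[0.004,0.012,-0.035],0,-1],
    [[0.004,0.012,-0.035],0,-1],
    [[0.004,0.012,-0.035],0,-1],
    [[0.004,0.012,-0.035],0,-1],
    [[0,0,-0.03],0,-1],
    [[0,0,0],0,-1],
  ],
)

```text
t: 19.68
eef_pos: [0.4433, 0.0404, 0.0739]
eef_rot: [-0.036, 0.667, 0.745, -0.007]
contact_force: [-0.8, 0.9, 0.3]
finger_gap: 1.002
```

```bash
python3 - <<'E'
from lk import *
st(); p=r.snapshot("wrist"); mods(p,cloud(p))
E
```

```text
t 19.68 tcp [0.4433 0.0404 0.0739] jaw deg 6.41 z [-0.062  0.038 -0.997] gap 1.002 F [-0.8  0.9  0.3] q6 -0.23
mod [598. 196.] ctr [0.5457 0.0905] size [0.0086 0.0583] ztop 0.051 axis deg 95.4
mod [318. 293.] ctr [0.4373 0.0314] size [0.0186 0.0707] ztop 0.027 axis deg 96.9
```

Request:
play_rows(
  deltas=[
    [[-0.003,-0.005,-0.028],0.1,-1],
    [[-0.003,-0.004,-0.025],0,-1],
    [[0,0,0],0,-1],
  ],
)

```text
t: 20.1
eef_pos: [0.443, 0.0316, 0.0242]
eef_rot: [-0.032, 0.663, 0.748, -0.004]
contact_force: [-0.1, 0.4, 0.6]
finger_gap: 0.997
```

Request:
play_rows(
  deltas=[
    [[-0.006,0,-0.012],0,-1],
    [[0,0,0],0,-1],
    [[0,0,0],0,1],
    [[0,0,0],0,1],
    [[0,0,0],0,1],
    [[0,0,0],0,1],
    [[0,0,0],0,1],
  ],
  grip_force=50,
)

```text
t: 20.98
eef_pos: [0.4429, 0.0317, 0.0182]
eef_rot: [-0.028, 0.663, 0.748, -0.001]
contact_force: [0.9, 0.3, -0.3]
finger_gap: 0.187
```

Request:
play_rows(
  deltas=[
    [[0,0,0],0,-1],
    [[0,0,0],0,-1],
    [[0,0,0],0,-1],
    [[-0.005,0,-0.008],0,-1],
    [[0,0,0],0,-1],
  ],
)

```text
t: 21.6
eef_pos: [0.4375, 0.0318, 0.0093]
eef_rot: [-0.028, 0.663, 0.748, -0.001]
contact_force: [-0.4, -0.1, 0.2]
finger_gap: 0.997
```

```bash
python3 - <<'E'
from lk import *
st(); p=r.snapshot("wrist"); mods(p,cloud(p))
E
```

```text
t 21.6 tcp [0.4375 0.0318 0.0093] jaw deg 6.95 z [-0.042  0.036 -0.998] gap 0.997 F [-0.4 -0.1  0.2] q6 -0.27
mod [335. 340.] ctr [0.4422 0.0315] size [0.019  0.0715] ztop 0.027 axis deg 98.1
```

Request:
play_rows(
  deltas=[
    [[0.004,0,0.002],0.2,-1],
    [[0,0,0],0,-1],
    [[0,0,0],0,1],
    [[0,0,0],0,1],
    [[0,0,0],0,1],
    [[0,0,0],0,1],
    [[0,0,0],0,1],
  ],
)

```text
t: 22.52
eef_pos: [0.4431, 0.0316, 0.0122]
eef_rot: [-0.027, 0.656, 0.754, -0.0]
contact_force: [-0.3, 0.7, -2.7]
finger_gap: 0.194
```

Request:
play_rows(
  deltas=[
    [[0,0,0],0,-0.2],
    [[0,0,0],0,-0.2],
    [[0,0,-0.0035],0,-0.2],
    [[0,0,0],0,-0.2],
    [[0,0,0],0,1],
    [[0,0,0],0,1],
    [[0,0,0],0,1],
    [[0,0,0],0,1],
  ],
)

```text
t: 23.52
eef_pos: [0.4434, 0.0315, 0.009]
eef_rot: [-0.027, 0.656, 0.754, -0.0]
contact_force: [0.2, -0.7, -1.4]
finger_gap: 0.199
```

Request:
play_rows(
  deltas=[
    [[0,0,0.02],0,1],
    [[0,0,0.03],0,1],
    [[0,0,0.015],0,1],
    [[0,0,0],0,1],
  ],
  grip_force=70,
)

```text
t: 24.02
eef_pos: [0.442, 0.0316, 0.0747]
eef_rot: [-0.028, 0.656, 0.754, -0.001]
contact_force: [-0.3, -0.1, -0.3]
finger_gap: 0.191
```

```bash
python3 - <<'E'
from lk import *
st(); p=r.snapshot("wrist"); W=cloud(p); mods(p,W)
E
```

```text
t 24.02 tcp [0.442  0.0316 0.0747] jaw deg 8.03 z [-0.043  0.035 -0.998] gap 0.191 F [-0.3 -0.1 -0.3] q6 -0.28
mod [605. 181.] ctr [0.5459 0.0907] size [0.0085 0.0579] ztop 0.051 axis deg 95.3
```

Request:
play_rows(
  deltas=[
    [[-0.0012,0.015,0],1,1],
    [[-0.0012,0.015,0],1,1],
    [[-0.0012,0.015,0],1,1],
    [[-0.0012,0.015,0],1,1],
    [[-0.0012,0.015,0],1,1],
    [[-0.0012,0.015,0],1,1],
    [[-0.0012,0.015,0],1,1],
    [[-0.0012,0.015,0],1,1],
    [[-0.0012,0.015,0],1,1],
    [[-0.0012,0.015,0],1,1],
    [[-0.0012,0.015,0],1,1],
    [[-0.0012,0.015,0],1,1],
    [[-0.0012,0.015,0],1,1],
    [[-0.0012,0.015,0],1,1],
    [[-0.0012,0.015,0],1,1],
    [[-0.0012,0.015,0],1,1],
    [[0,0.015,0],0.5,1],
    [[0,0,0],0,1],
  ],
)

```text
t: 26.32
eef_pos: [0.4088, 0.2918, 0.0545]
eef_rot: [-0.031, -0.027, 0.999, -0.032]
contact_force: [0.0, -0.6, -0.5]
finger_gap: 0.191
```

```bash
python3 - <<'E'
from lk import *
st(); p=r.snapshot("wrist"); W=cloud(p); save(p,"w7.png")
m=(W[...,2]>.06)&(hsv(p)[...,1]>60)&(abs(hsv(p)[...,0]-22)<10); print(rect(W[m][:,:2]),np.percentile(W[m][:,2],[5,50,95]))
E
```

```text
t 26.32 tcp [0.4088 0.2918 0.0545] jaw deg 93.24 z [-0.059 -0.065 -0.996] gap 0.191 F [ 0.  -0.6 -0.5] q6 -1.1
(array([0.408 , 0.2923]), array([0.0714, 0.0196]), 2.6458826065063477) [0.0668 0.0712 0.0735]
```

View pics/w7.png

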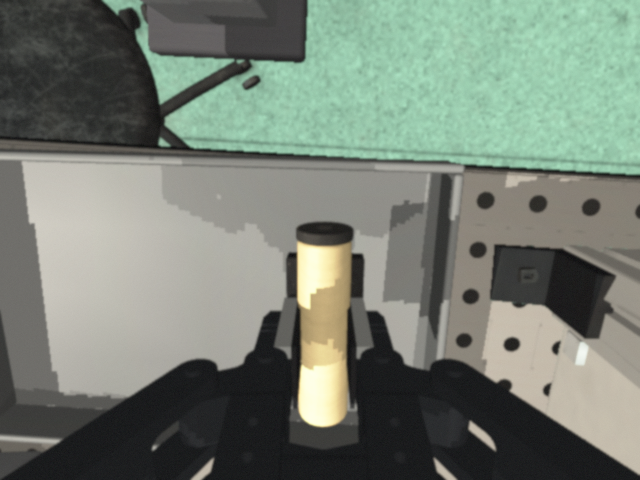

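The module is held squarely across the jaws (image 325,325), over the tray's far end. I'll centre it in x and lower it.

Request:
play_rows(
  deltas=[
    [[0.009,0.005,-0.004],0,1],
    [[0.007,0.005,-0.012],0,1],
    [[0,0,-0.01],0,1],
    [[0,0,0],0,1],
  ],
)

```text
t: 26.88
eef_pos: [0.4258, 0.3003, 0.0259]
eef_rot: [-0.031, -0.025, 0.999, -0.032]
contact_force: [-1.2, 0.6, -0.9]
finger_gap: 0.191
```

Request:
play_rows(
  deltas=[
    [[0,0,-0.008],0,1],
    [[0,0,0],0,1],
    [[0,0,0],0,0.2],
    [[0,0,0],0,0.2],
    [[0,0,0],0,0.2],
  ],
)

```text
t: 27.5
eef_pos: [0.4257, 0.3, 0.0178]
eef_rot: [-0.031, -0.025, 0.999, -0.032]
contact_force: [1.1, -0.5, 0.2]
finger_gap: 0.401
```

Request:
play_rows(
  deltas=[
    [[0,0,0.02],0,0.2],
    [[0,0,0.04],0,0],
    [[0,-0.01,0.045],0,-0.5],
    [[0,-0.03,0.045],-0.5,-1],
    [[0,-0.04,0.04],-1,-1],
    [[0,-0.045,0],-1,-1],
    [[0,-0.045,0],-1,-1],
    [[0,-0.045,0],-1,-1],
    [[0,-0.04,0],-1,-1],
    [[0,-0.04,0],-1,-1],
    [[0,-0.03,0],-1,-1],
    [[0,-0.02,0],-1,-1],
    [[0,-0.01,0],-1,-1],
    [[0,-0.01,0],-1,-1],
    [[0,-0.01,0],-1,-1],
    [[0,0,0],-1,-1],
    [[0,0,0],-1,-1],
    [[0,0,0],0,-1],
  ],
)

```text
t: 29.75
eef_pos: [0.4252, -0.0872, 0.219]
eef_rot: [-0.037, 0.55, 0.834, -0.01]
contact_force: [1.4, 0.2, 0.7]
finger_gap: 0.998
```

```bash
python3 - <<'E'
from lk import *
st(); p=r.snapshot("wrist"); mods(p,cloud(p)); T=r.snapshot("top"); print("top"); W=cloud(T); mods(T,W)
E
```

```text
t 29.75 tcp [ 0.4252 -0.0872  0.219 ] jaw deg 23.29 z [-0.072  0.024 -0.997] gap 0.998 F [1.4 0.2 0.7] q6 -0.76
mod [603.  59.] ctr [0.5461 0.0926] size [0.008  0.0587] ztop 0.051 axis deg 95.4
mod [274. 300.] ctr [ 0.4049 -0.1845] size [0.1426 0.0316] ztop 0.027 axis deg 72.6
top
```

```bash
cat >> lk.py <<'E'
def two(p):
    W=cloud(p);H=hsv(p); m=(H[...,0]>12)&(H[...,0]<32)&(H[...,1]>60)&(H[...,2]>110)&(W[...,2]>.012)&(W[...,2]<.06)&(W[...,0]<.5)&(W[...,1]<0)
    P=np.float32(W[m][:,:2]); _,l,c=cv2.kmeans(P,2,None,(3,50,1e-6),5,cv2.KMEANS_PP_CENTERS)
    for i in(0,1):
        Q=P[l[:,0]==i]; v=np.linalg.svd(Q-Q.mean(0),full_matrices=False)[2][0]; print("two",rect(Q),"axis",np.degrees(np.arctan2(v[1],v[0]))%180)
E
python3 - <<'E'
from lk import *
two(r.snapshot("wrist"))
T=r.snapshot("top");W=cloud(T); m=(W[...,2]>.018)&(W[...,2]<.04)&(hsv(T)[...,1]>60)&(W[...,1]>.13)&(W[...,1]<.33)&(W[...,0]<.49)&(W[...,0]>.36); print("in tray",rect(W[m][:,:2]),m.sum(),np.percentile(W[m][:,2],95))
E
```

```text
two (array([ 0.39  , -0.2172]), array([0.0716, 0.0189]), 76.09339141845703) axis 75.68361
two (array([ 0.414 , -0.1495]), array([0.0704, 0.0187]), 87.4538345336914) axis 87.62236
in tray (array([0.4255, 0.3009]), array([0.0683, 0.0231]), 1.9796110391616821) 204 0.03423639608075404
```

Module 1 lies in the tray at (0.4255,0.3009). Next is module A at (0.414,-0.1495), axis 87.6°.

Request:
play_rows(
  deltas=[
    [[-0.003,-0.015,-0.025],-1,-1],
    [[-0.003,-0.015,-0.03],-1,-1],
    [[-0.003,-0.016,-0.03],-1,-1],
    [[-0.002,-0.016,-0.03],-1,-1],
    [[0,0,-0.03],-1,-1],
    [[0,0,-0.01],-0.1,-1],
    [[0,0,0],0,-1],
  ],
)

```text
t: 30.82
eef_pos: [0.4165, -0.1509, 0.0613]
eef_rot: [-0.035, 0.721, 0.692, -0.001]
contact_force: [-0.1, -0.1, -0.0]
finger_gap: 1.002
```

```bash
python3 - <<'E'
from lk import *
st(); two(r.snapshot("wrist"))
E
```

```text
t 30.82 tcp [ 0.4165 -0.1509  0.0613] jaw deg 177.66 z [-0.05   0.049 -0.998] gap 1.002 F [-0.1 -0.1 -0. ] q6 -0.49
two (array([ 0.414 , -0.1503]), array([0.0703, 0.0187]), 87.55388641357422) axis 89.287415
two (array([ 0.3916, -0.2123]), array([0.0683, 0.0263]), 68.09327697753906) axis 71.3353
```

Request:
play_rows(
  deltas=[
    [[-0.002,0.001,-0.02],0,-1],
    [[-0.001,0,-0.02],0,-1],
    [[0,0,0],0,-1],
  ],
)

```text
t: 31.25
eef_pos: [0.4173, -0.1509, 0.0245]
eef_rot: [-0.031, 0.72, 0.694, 0.0]
contact_force: [-0.4, 1.3, -0.1]
finger_gap: 1.002
```

Request:
play_rows(
  deltas=[
    [[-0.004,0.001,-0.0155],0,-0.6],
    [[0,0,0],0,-0.2],
    [[0,0,0],0,-0.2],
  ],
)

```text
t: 31.62
eef_pos: [0.4164, -0.1511, 0.0124]
eef_rot: [-0.028, 0.719, 0.695, 0.001]
contact_force: [0.3, -1.2, -0.4]
finger_gap: 0.597
```

Request:
play_rows(
  deltas=[
    [[-0.002,0.001,-0.0033],0,-0.2],
    [[0,0,0],0,-0.2],
    [[0,0,0],0,1],
    [[0,0,0],0,1],
    [[0,0,0],0,1],
    [[0,0,0],0,1],
  ],
)

```text
t: 32.38
eef_pos: [0.4155, -0.1506, 0.0108]
eef_rot: [-0.027, 0.719, 0.695, 0.001]
contact_force: [-0.2, -0.3, -0.3]
finger_gap: 0.188
```

Request:
play_rows(
  deltas=[
    [[0,0,0.02],0,1],
    [[0,0,0.03],0,1],
    [[0,0,0.015],0,1],
    [[0,0,0],0,1],
  ],
)

```text
t: 32.88
eef_pos: [0.4145, -0.1501, 0.0763]
eef_rot: [-0.028, 0.719, 0.695, 0.001]
contact_force: [0.6, -0.5, -1.2]
finger_gap: 0.193
```

Request:
play_rows(
  deltas=[
    [[0.001,0.019,0.001],1,1],
    [[0.001,0.019,0.001],1,1],
    [[0.001,0.019,0.001],1,1],
    [[0.001,0.019,0.001],1,1],
    [[0.001,0.019,0.001],1,1],
    [[0.001,0.019,0.001],1,1],
    [[0.001,0.019,0.001],1,1],
    [[0.001,0.019,0.001],1,1],
    [[0.001,0.019,0.001],1,1],
    [[0.001,0.019,0.001],1,1],
    [[0.001,0.019,0.001],1,1],
    [[0.001,0.019,0.001],1,1],
    [[0.001,0.019,0.001],1,1],
    [[0.001,0.019,0.001],1,1],
    [[0.001,0.019,0.001],1,1],
    [[0.001,0.019,0.001],1,1],
    [[0.001,0.019,0.001],1,1],
    [[0,0.019,0.001],1,1],
    [[0,0.019,0],0.5,1],
    [[0,0,0],0,1],
  ],
)

```text
t: 35.38
eef_pos: [0.421, 0.2221, 0.0756]
eef_rot: [-0.03, -0.031, 0.999, -0.027]
contact_force: [-0.0, -0.5, -1.7]
finger_gap: 0.19
```

```bash
cat >> lk.py <<'E'
def held(p):
    W=cloud(p);H=hsv(p); m=(W[...,2]>.045)&(W[...,2]<.2)&(W[...,0]<.5)&(H[...,1]>60)&(abs(H[...,0]-22)<10)
    if m.sum()>50: print("held",rect(W[m][:,:2]),np.percentile(W[m][:,2],[5,50,95]),m.sum())
    else: print("nothing held",m.sum())
E
python3 - <<'E'
from lk import *
st(); p=r.snapshot("wrist"); held(p); mods(p,cloud(p))
E
```

```text
t 35.38 tcp [0.421  0.2221 0.0756] jaw deg 93.69 z [-0.058 -0.056 -0.997] gap 0.19 F [-0.  -0.5 -1.7] q6 -1.24
held (array([0.4197, 0.2232]), array([0.0549, 0.0661]), 57.871009826660156) [0.0854 0.0906 0.0929] 5994
mod [482. 276.] ctr [0.4242 0.3027] size [0.0706 0.0241] ztop 0.031 axis deg 5.2
```

Request:
play_rows(
  deltas=[
    [[0.003,0.0025,-0.015],-0.1,1],
    [[0.003,0.0025,-0.02],0,1],
    [[0,0,-0.015],0,1],
    [[0,0,0],0,1],
  ],
)

```text
t: 35.92
eef_pos: [0.4261, 0.2238, 0.0207]
eef_rot: [-0.032, -0.024, 0.999, -0.028]
contact_force: [0.5, -1.1, -0.9]
finger_gap: 0.194
```

Request:
play_rows(
  deltas=[
    [[0,0,-0.004],0,1],
    [[0,0,0],0,1],
    [[0,0,0],0,0.2],
    [[0,0,0],0,0.2],
    [[0,0,0],0,0.2],
  ],
)

```text
t: 36.55
eef_pos: [0.4273, 0.2235, 0.0175]
eef_rot: [-0.031, -0.023, 0.999, -0.028]
contact_force: [0.0, -0.0, 0.5]
finger_gap: 0.404
```

Request:
play_rows(
  deltas=[
    [[0,0,0.02],0,0.2],
    [[0,0,0.04],0,0.2],
    [[0,0,0.045],0,-0.5],
    [[0,-0.02,0.045],-1,-1],
    [[0,-0.03,0.03],-1,-1],
    [[0,-0.035,0],-1,-1],
    [[0,-0.035,0],-1,-1],
    [[0,-0.035,0],-1,-1],
    [[0,-0.035,0],-1,-1],
    [[0,-0.035,0],-1,-1],
    [[-0.003,-0.03,0],-1,-1],
    [[-0.003,-0.03,0],-1,-1],
    [[-0.003,-0.02,0],-1,-1],
    [[-0.003,-0.02,0],-1,-1],
    [[-0.003,-0.02,0],-1,-1],
    [[-0.003,0,0],-1,-1],
    [[0,0,0],-1,-1],
    [[0,0,0],-1,-1],
    [[0,0,0],-1,-1],
    [[0,0,0],0,-1],
  ],
)

```text
t: 39.05
eef_pos: [0.4073, -0.1322, 0.2081]
eef_rot: [-0.035, 0.642, 0.766, -0.002]
contact_force: [-0.2, -0.5, -0.2]
finger_gap: 0.998
```

```bash
python3 - <<'E'
from lk import *
st(); p=r.snapshot("wrist"); mods(p,cloud(p)); T=r.snapshot("top"); print("top"); mods(T,cloud(T))
E
```

```text
t 39.05 tcp [ 0.4073 -0.1322  0.2081] jaw deg 10.18 z [-0.056  0.043 -0.998] gap 0.998 F [-0.2 -0.5 -0.2] q6 -0.67
mod [297. 310.] ctr [ 0.3902 -0.217 ] size [0.0707 0.0189] ztop 0.027 axis deg 75.7
top
```

Request:
play_rows(
  deltas=[
    [[-0.004,-0.02,-0.02],-1,-1],
    [[-0.005,-0.02,-0.03],-1,-1],
    [[-0.005,-0.02,-0.03],-1,-1],
    [[-0.004,-0.02,-0.03],-1,-1],
    [[0,0,-0.025],-0.8,-1],
    [[0,0,0],0,-1],
  ],
)

```text
t: 39.9
eef_pos: [0.3909, -0.215, 0.0709]
eef_rot: [-0.032, 0.787, 0.616, 0.006]
contact_force: [0.0, 0.5, 0.8]
finger_gap: 1.003
```

```bash
python3 - <<'E'
from lk import *
st(); p=r.snapshot("wrist"); mods(p,cloud(p))
E
```

```text
t 39.9 tcp [ 0.3909 -0.215   0.0709] jaw deg 166.16 z [-0.03   0.057 -0.998] gap 1.003 F [0.  0.5 0.8] q6 -0.46
mod [325. 286.] ctr [ 0.3899 -0.2179] size [0.0703 0.0187] ztop 0.027 axis deg 78.2
```

Request:
play_rows(
  deltas=[
    [[-0.001,-0.001,-0.022],0,-1],
    [[-0.001,-0.001,-0.022],0,-1],
    [[0,0,0],0,-0.6],
  ],
)

```text
t: 40.33
eef_pos: [0.393, -0.219, 0.0306]
eef_rot: [-0.027, 0.784, 0.62, 0.007]
contact_force: [-0.8, 0.1, -0.1]
finger_gap: 0.818
```

Request:
play_rows(
  deltas=[
    [[-0.003,0.001,-0.013],0,-0.4],
    [[0,0,0],0,-0.2],
    [[-0.001,0,-0.007],0,-0.2],
    [[0,0,0],0,-0.2],
  ],
)

```text
t: 40.83
eef_pos: [0.3908, -0.2189, 0.0121]
eef_rot: [-0.025, 0.784, 0.621, 0.007]
contact_force: [-0.1, 0.4, -0.9]
finger_gap: 0.599
```

Request:
play_rows(
  deltas=[
    [[-0.001,0.001,-0.003],0,-0.2],
    [[0,0,0],0,-0.2],
    [[0,0,0],0,1],
    [[0,0,0],0,1],
    [[0,0,0],0,1],
    [[0,0,0],0,1],
    [[0,0,0.02],0,1],
    [[0,0,0.03],0,1],
    [[0.005,0,0.015],0,1],
    [[0,0,0],0,1],
  ],
)

```text
t: 42.08
eef_pos: [0.3942, -0.2175, 0.0754]
eef_rot: [-0.026, 0.784, 0.621, 0.007]
contact_force: [0.3, -0.9, -0.5]
finger_gap: 0.192
```

```bash
python3 - <<'E'
from lk import *
st(); p=r.snapshot("wrist"); mods(p,cloud(p)); held(p)
E
```

```text
t 42.08 tcp [ 0.3942 -0.2175  0.0754] jaw deg 166.81 z [-0.02   0.049 -0.999] gap 0.192 F [ 0.3 -0.9 -0.5] q6 -0.47
held (array([ 0.4379, -0.2269]), array([0.0714, 0.1124]), 77.72688293457031) [0.0868 0.0915 0.0934] 8060
```

Request:
play_rows(
  deltas=[
    [[0.003,0.018,0.001],1,1],
    [[0.003,0.018,0.001],1,1],
    [[0.003,0.018,0.001],1,1],
    [[0.002,0.018,0.001],1,1],
    [[0.002,0.018,0.001],1,1],
    [[0.002,0.018,0.001],1,1],
    [[0.002,0.018,0.001],1,1],
    [[0.002,0.018,0.001],1,1],
    [[0.002,0.018,0.001],1,1],
    [[0.002,0.018,0.001],1,1],
    [[0.002,0.018,0.001],1,1],
    [[0.002,0.018,0.001],1,1],
    [[0.002,0.018,0.001],1,1],
    [[0.002,0.018,0.001],1,1],
    [[0.002,0.018,0.001],1,1],
    [[0.002,0.018,0.001],1,1],
    [[0.002,0.018,0.001],1,1],
    [[0.002,0.018,0.001],1,1],
    [[0.002,0.018,0.001],1,1],
    [[0,0,0],1,1],
  ],
)

```text
t: 44.62
eef_pos: [0.4173, 0.1376, 0.0742]
eef_rot: [-0.037, -0.0, 0.999, -0.027]
contact_force: [0.2, -0.2, -1.1]
finger_gap: 0.194
```

```bash
python3 - <<'E'
from lk import *
st(); p=r.snapshot("wrist"); held(p); mods(p,cloud(p))
E
```

```text
t 44.62 tcp [0.4173 0.1376 0.0742] jaw deg 90.13 z [-0.073 -0.054 -0.996] gap 0.194 F [ 0.2 -0.2 -1.1] q6 -1.34
held (array([0.4168, 0.1377]), array([0.0713, 0.0219]), 0.8130014538764954) [0.0854 0.0904 0.0928] 6519
mod [633. 309.] ctr [0.4255 0.2928] size [0.0697 0.0059] ztop 0.025 axis deg 2.9
mod [499. 279.] ctr [0.4248 0.2261] size [0.0707 0.0244] ztop 0.031 axis deg 4.4
```

Request:
play_rows(
  deltas=[
    [[0.005,0.007,-0.01],0.3,1],
    [[0.005,0.007,-0.02],0,1],
    [[0,0,-0.02],0,1],
    [[0,0,0],0,1],
  ],
)

```text
t: 45.18
eef_pos: [0.4263, 0.1517, 0.0192]
eef_rot: [-0.038, -0.013, 0.999, -0.028]
contact_force: [-0.5, 0.2, -0.9]
finger_gap: 0.189
```

Release, lift, and check everything from a clear height.

Request:
play_rows(
  deltas=[
    [[0,0,-0.002],0,1],
    [[0,0,0],0,0.2],
    [[0,0,0],0,0.2],
    [[0,0,0],0,0.2],
    [[0,0,0.02],0,0.2],
    [[0,0,0.04],0,0.2],
    [[0,0,0.045],0,-0.5],
    [[0.01,0.005,0.045],0,-1],
    [[0.02,0.005,0.045],0,-1],
    [[0.02,0.005,0.045],0,-1],
    [[0.02,0,0.03],0,-1],
    [[0,0,0],0,-1],
    [[0,0,0],0,-1],
  ],
)

```text
t: 46.8
eef_pos: [0.4954, 0.1664, 0.2992]
eef_rot: [-0.036, -0.013, 0.999, -0.027]
contact_force: [0.2, -0.3, 0.1]
finger_gap: 1.002
```

```bash
python3 - <<'E'
from lk import *
from co import co
from hd import hd
st(); p=r.snapshot("wrist"); mods(p,cloud(p)); co(p); hd(p); save(p,"w8.png")
T=r.snapshot("top"); im=T["img"][:,:,::-1]; W=cloud(T)
for t in("bottle_center","tape_center"):
    for d in r.boxes_of(T,t)[:2]: u,v=map(int,d["at"]); print(t,d["confidence"],(u,v),W[v,u])
E
```

```text
t 46.8 tcp [0.4954 0.1664 0.2992] jaw deg 91.55 z [-0.072 -0.055 -0.996] gap 1.002 F [ 0.2 -0.3  0.1] q6 -1.37
mod [328. 139.] ctr [0.4251 0.1521] size [0.0704 0.0199] ztop 0.031 axis deg 1.8
mod [398. 142.] ctr [0.4255 0.2241] size [0.0704 0.0187] ztop 0.031 axis deg 3.3
mod [475. 143.] ctr [0.4243 0.3026] size [0.0705 0.0229] ztop 0.032 axis deg 3.6
mod [268. 261.] ctr [0.5458 0.0917] size [0.0083 0.0567] ztop 0.051 axis deg 95.1
axis [0.6129 0.2595 0.0603] rad px 20.366958618164062 mean [0.6135 0.2594 0.0603]
dot [0.5749 0.2839 0.0107] 62 dist 0.04513340014512194 ang 147.25707121408186
lug [0.5802 0.2785 0.0507] 128 ang median 150.27903575560697 [141.7361 154.7456] rmax 0.04241900078944713
bar axis 98.34367898244493
slice [0.5913 0.0791] 103.07781167739716 0.01600967956854127
slice [0.59   0.0871] 102.347324448003 0.01667854993115503
slice [0.5893 0.0953] 100.92526732767286 0.016190816785264572
slice [0.5893 0.1029] 99.445618991482 0.016493991779457318
slice [0.5899 0.1081] 98.03307054460244 0.010960561811584557
cover (array([0.5977, 0.0516]), array([0.091 , 0.1491]), 8.33828067779541)
grey [288.5029 306.6178] 853 (array([0.5869, 0.1222]), array([0.0279, 0.0313]), 8.704833984375) 0.07516921954041045
bottle_center 0.44 (342, 256) [ 0.5666 -0.1211  0.0726]
tape_center 0.57 (251, 169) [0.7702 0.0891 0.0027]
```

View pics/w8.png

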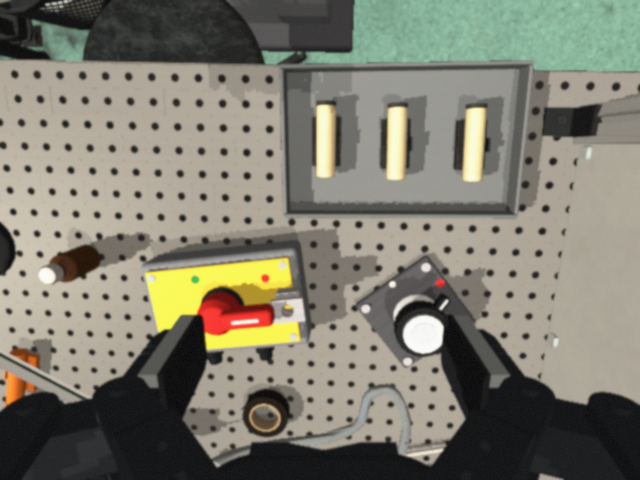

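The final view shows three modules flat and apart in the tray, at (326,140), (397,142) and (474,143). The handle tongue is over the hasp at (288,308), and the lug at (443,302) points at the red dot (440,283). The bottle and tape roll are where they were.

```bash
python3 -c "from h import *; st(); print(r.sign_off())"
```

```text
t 47.0 tcp [0.4953 0.1664 0.2988] jaw deg 91.56 z [-0.073 -0.056 -0.996] gap 0.995 F [ 0.1 -0.6 -0.2] q6 -1.37
the job is handed in; nothing more can be done
None
```

I swung the yellow isolator's red handle to OFF first, then turned the collar to locked, then put the three loose front modules in the tray. The job was handed in at about 47 s with the gripper clear of everything. There is no verdict reported.

- **Handle:** the bar reads 98.3–99.0° against 98.4° for the box's hasp direction. The tongue centre is within about 1 mm of the hasp hole. Some of the last per-slice angles read 1–4° high. I took that as the oblique view and did not measure it again.
- **Collar:** the close-up put the lug at 148.6° and the red dot at 149.1°. The last, farther view read 150.3° and 147.3°, a 3° disagreement. I trusted the closer one.
- **Modules:** all three lie flat on the tray floor, about 72–78 mm apart, none on another. One had been knocked aside before I reached it, and I measured it again before picking it up. Module 1 needed several grips before it held.
- **Left alone:** the bottle and tape roll show no movement in the top view. I did not touch the blue isolator or the orange look-alike. A brass piece at the back right, about (0.81, −0.52), is not along the front and is out of reach, so I left it too.
- **Tool tilt:** the tool picked up a 3–5° tilt during the run. The placed modules still ended flat.

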